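Stack the tonewood blanks to season

TASK

Stack the tonewood to season on the grey rack: first the dark blank, lying lengthwise, centred and square across both of the rack's bearers; then the two spacer sticks crosswise on top of it, the red-ended stick directly above the red-ended bearer and the blue-ended stick above the blue-ended bearer; then the pale blank on the sticks, straight above the dark one. Last, set the brass weight down gently, upright on the middle of the pale blank, without dropping it. Leave the plane, the jar and the violin scroll where they are.

Things in the scene. Friction and masses are not known exactly. Their poses are not given: they have to be found in the camera images.
- rack: Fixed seasoning rack, at any yaw: grey-painted base board 170 (its x) x 96 (y) x 10 mm with two wooden bearers on it, each 96 mm long (along y), 16 wide, 14 high, so their tops are 24 mm above the bench. The bearer with red-painted ends is centred at x = +48 mm, the one with blue-painted ends at x = -48 mm. Origin: centre of the base's underside, on the bench; z up.
- dark_blank: Loose dark brown hardwood blank, 150 (x, lengthwise) x 54 (y) x 28 mm thick, about 0.17 kg, lying flat on the bench at any yaw. Origin: centre of its underside; z up.
- pale_blank: Loose pale spruce blank, 150 (x, lengthwise) x 54 (y) x 28 mm thick, about 0.17 kg, lying flat on the bench at any yaw. Origin: centre of its underside; z up.
- red_stick: Loose spacer stick of light wood, both ends painted red: 90 (its x, lengthwise) x 16 x 16 mm, 20 g, lying flat on the bench. Origin: centre of its underside; z up. Both ends are alike.
- blue_stick: Loose spacer stick of light wood, both ends painted blue: 90 (its x, lengthwise) x 16 x 16 mm, 20 g, lying flat on the bench. Origin: centre of its underside; z up. Both ends are alike.
- weight: Loose round brass weight, about 0.6 kg, standing upright on the bench: a body 52 mm in diameter and 30 mm high with a plain cylindrical knob on top, 24 mm in diameter and 26 mm high (56 mm in all). Origin: centre of its underside; z up.
- plane: Bystander, leave alone: a little finger plane, steel sole 75 (its x) x 30 mm, 32 mm high with a wooden wedge, loose on the bench among the parts. Origin: centre of its underside.
- jar: Bystander, leave alone: a closed amber glass jar with a black lid, 56 mm in diameter, 55 mm high, loose on the far side of the bench. Origin: centre of its underside.
- scroll: Bystander, leave alone: a dark varnished violin scroll lying on the far side of the bench, loose, about 120 (its x) x 48 x 40 mm high. Origin: on the bench, under the pegbox near the volute; it spans x = -78 to +42 mm.
Not all that is in view belongs to the job. Several things look just like the pale_blank: the one meant starts farthest to the robot's right.

How it is judged:
By the outcome, as a careful person would: the job done as asked, in the order asked, and still so for the second after the job is handed in, with the robot touching nothing.
It also fails if it takes over 144 s, if anything falls off the work surface, if the arm or the gripper's body presses on something with over 40 N, if the wrist force passes 120 N, or if a joint passes its speed limit or range.

ROBOT

A 7-joint arm with a two-finger parallel gripper is mounted at the origin on the work surface. World frame = base frame: x ahead of the robot, y to its left, z up, the work surface at z = 0. Lengths are in mm, angles in rad, forces in N, time in s.
With the tool pointing down it reaches from about 425 to 800 mm from the base axis. Payload 8.3 kg.
Tool frame: the origin (TCP) lies midway between the tips of the shut fingers; the grasp point (between the pads) lies grip_depth behind it (grip_depth is the distance from the TCP to the grasp point, in mm); z points along the fingers, y is the line along which they close (so a half turn about z gives the same grasp; the last joint's range is limited). The gripper opens to 85 mm and grips with 20 to 120 N. Pads are 22 mm wide; open, the fingers measure 114 mm over their backs; the gripper's body (76 mm by 85 mm) begins 54 mm behind the grasp point. The pads swing forward as they close: fully open they stand 13 mm farther back than shut.
Start: joints at [1.064, 0.383, 0.016, 1.37, -0.006, 1.388, -0.046], TCP at [268.392, -564.419, 231.279] pointing down, gripper open.
Joint ranges: [-2.95, 2.95], [-0.25, 2.06], [-1.52, 1.56], [0.18, 2.33], [-1.44, 4.58], [0.02, 2.06], [-3.01, 3.01]. Speed limits (rad/s): [2.39, 2.39, 3.01, 3.01, 3.14, 3.14, 3.14].

INTERFACE

Orientations are given as [roll, pitch, yaw] about the fixed x, y, z axes, in that order (R = Rz(yaw) Ry(pitch) Rx(roll)).
In Python, from rig import sense, snapshot, calibration, finish_job, grip_depth gives the robot as it stands.
- The arm moves only by the tool arm_command, never from a script. Its argument "targets" is a list of rows, each an object with "xyz": the shift along the tool's x, y, z in cm, a list of three; "rot": the turn, a rotation vector about the tool's x, y, z in rad, a list of three; "claw": the finger opening in cm, from 0 to 8.54. A call has exactly 8 rows; each row shifts and turns the commanded pose from where the row before left it, along the tool's axes as they then stand; what a row does not reach is not made up. A row lasts 1/8 s, in which the tool goes at most 62.5 mm and 10.7 degrees, less where a joint would pass 70% of its speed; a pose out of reach is approached as far as the arm can. A call with a gripper value outside its range is refused whole. The fingers move at their own pace and stop on an object; "grip_force" is the grip in N (left out, the last holds). Time passes only in rows, so rows that do not move let the fingers close, or fill a call up. It gives the time, the measured TCP pose, the force, the opening and the grip force at its end, in the units of the state.
- sense(): the state, without advancing time (a new reading comes with each control period).
- snapshot(name): name is "scene" or "top" or "wrist"; returns (picture, depth): 384x512x3 uint8, blue, green, red; 384x512 float32, mm along the optical axis (not along the pixel's ray), 0 where there is no reading.
- calibration(name): a dict with "camera_matrix" (3x3 intrinsics, pixels), "R" (3x3) and "t" (3): a world point X has camera coordinates R X + t. Camera axes: x right, y down, z forward; pixel columns grow to the right and rows downward; lengths in mm; the calibration is good to about 2 mm. A picture is of the moment at which its call begins: read the wrist's pose just before it. calibration takes no time and is no camera call; for the wrist camera it gives the pose at the moment of the call.
- finish_job(): hands the job in; it is judged then, once.
The state is a dict: "clock": time; "joint_pos": joint angles; "qd": joint speeds; "tau": joint torques, N m; "tool_pos": TCP position; "tcp_rot": TCP orientation; "wrist_force": force on the tool from outside, world axes, zero at the start; "ft_torque": the same for the moment, N m; "grip_width": finger opening in mm; "gripper_force": force on a finger pad.
Only numpy, scipy, OpenCV 4.12 (cv2) and the standard library are available. Lean on these libraries where they do the work, as an engineer would, in place of code of your own. Each camera call takes 0.05 s, during which the arm holds its last target. There are 200 camera calls.

## Working session

There is one attempt and no reset: what is moved stays moved. The work goes in short steps, Python scripts to look and compute and a tool call to move; the robot and the scene stay as the last step left them, time stands still between calls to the robot, and variables do not carry over. Pictures are saved under pics/ and viewed, at most 14 in all, crops included, and the job is handed in when it is done.

Besides the shell and the picture viewer there is one more tool, called after "Request:" as name([rows], argument=value, ...), one row to a line, values as JSON. arm_command: Moves the arm, as the interface text tells. Its arguments: {"type":"object","properties":{"targets":{"type":"array","items":{"type":"object","properties":{"xyz":{"type":"array","items":{"type":"number"}},"rot":{"type":"array","items":{"type":"number"}},"claw":{"type":"number"}}}},"grip_force":{"type":"number"}},"required":["targets"]}

```bash
mkdir -p pics; ls; python3 - <<'E'
from rig import *
import cv2,numpy as np,json
print(sense()); print(grip_depth if not callable(grip_depth) else grip_depth())
for n in("top","scene"):
    p,d=snapshot(n); np.savez(n+'0.npz',p=p,d=d); cv2.imwrite(f'pics/{n}0.png',p)
    c=calibration(n); print(n,c)
E
```

```text
pics
{'clock': 0.0, 'joint_pos': array([ 1.06408805,  0.38422855,  0.01636459,  1.37112355, -0.00628529,
        1.3882091 , -0.04650336]), 'qd': array([-1.59076822e-03, -1.47977600e-03,  2.50699991e-04, -3.95633789e-05,
        3.01197332e-04, -1.28612643e-03, -1.26296563e-03]), 'tau': array([ 2.41226262e-04, -6.27597141e+01,  8.44373200e-01, -3.71812928e+01,
        1.64726435e-02,  1.42177046e-02, -8.34838033e-06]), 'tool_pos': array([ 268.1855484 , -563.99178434,  230.29865072]), 'tcp_rot': array([-3.13967415e+00,  4.45593680e-05,  4.43880278e-01]), 'wrist_force': array([ 0.44902399, -0.09155998,  0.91139018]), 'ft_torque': array([-0.04828452, -0.02668824,  0.03574932]), 'gripper_force': 0.0, 'grip_width': 85.3352556192711}
18.700000000000003
top {'camera_matrix': array([[483.211398  ,   0.        , 257.98655304],
       [  0.        , 483.211398  , 199.01339815],
       [  0.        ,   0.        ,   1.        ]]), 'R': array([[ 0.00665734, -0.99997675, -0.00147546],
       [-0.97778237, -0.00620042, -0.20953088],
       [ 0.20951686,  0.0028376 , -0.97780092]]), 't': array([  71.69073778,  507.72792604, 1288.36348579])}
scene {'camera_matrix': array([[362.68188301,   0.        , 259.67128196],
       [  0.        , 362.68188301, 186.88401356],
       [  0.        ,   0.        ,   1.        ]]), 'R': array([[ 0.51099799,  0.8595644 ,  0.00548654],
       [ 0.64719666, -0.38053232, -0.66055404],
       [-0.56570093,  0.34109265, -0.75075846]]), 't': array([-328.22098031, -281.0205115 , 1366.02359783])}
```

View pics/top0.png

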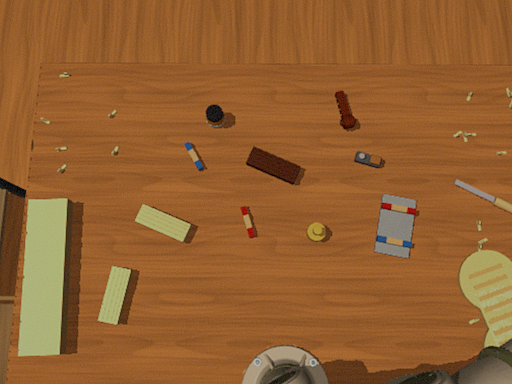

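View pics/scene0.png

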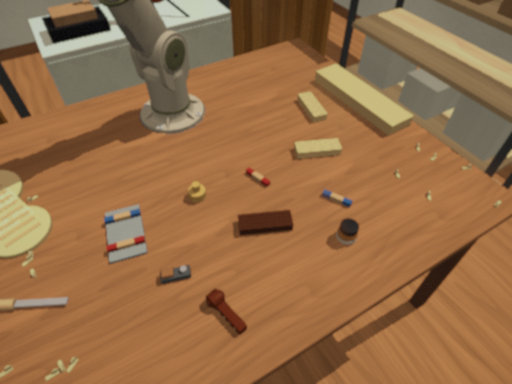

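Top view (up = +x, right = −y): rack (396,226) with red bearer (399,209) and blue (394,242); dark blank (274,166); red stick (248,222); blue stick (194,157); weight (317,232); plane (368,159); jar (215,115); scroll (346,110). Pale candidates: (163,223), (115,295) and the much larger board (45,277). The blank at (163,223) is farthest to the robot's right (largest column). I'll confirm it in a crop.

```bash
cat > h.py <<'E'
import cv2,numpy as np
from rig import *
def cloud(d,c):
    K=c["camera_matrix"];v,u=np.mgrid[:d.shape[0],:d.shape[1]]
    P=np.stack([(u-K[0,2])/K[0,0]*d,(v-K[1,2])/K[1,1]*d,d],-1)
    return (P-c["t"])@c["R"]
def ray(px,c,z):
    px=np.atleast_2d(px).astype(float);K=c["camera_matrix"]
    r=np.c_[(px-K[:2,2])/[K[0,0],K[1,1]],np.ones(len(px))]@c["R"]; o=-c["R"].T@c["t"]
    return (o+r*((z-o[2])/r[:,2])[:,None])[:,:2]
def rect(W):
    (c,s,a)=cv2.minAreaRect(W.astype(np.float32))
    if s[0]<s[1]: s=s[::-1];a+=90
    a=(a+90)%180-90
    return np.round([*c,*s,a],1)
E
python3 - <<'E'
from h import *
z=np.load('top0.npz');p,d=z['p'],z['d'];c=calibration('top');P=cloud(d,c)
T=P[...,2]
print('bench',np.median(T[250:270,200:240]))
for n,(u,v),zt,r in [('dark',(274,166),28,40),('palA',(163,223),28,40),('palB',(115,295),28,40),('red',(248,222),16,24),('blue',(194,157),16,24),('weight',(317,232),30,18),('rack',(396,226),10,45),('plane',(368,159),20,20),('jar',(215,115),55,18),('scroll',(346,110),30,28)]:
    m=np.zeros(T.shape,np.uint8);cv2.circle(m,(u,v),r,1,-1)
    hz=T[m>0]
    mm=((T>zt*0.55)&(m>0)).astype(np.uint8)
    cn=max(cv2.findContours(mm,0,1)[0],key=cv2.contourArea)[:,0]
    print(n,'ztop',np.round(np.percentile(hz,[85,97]),1),rect(ray(cn,c,zt)))
p2=[cv2.resize(p[y:y+100,x:x+130],None,fx=3,fy=3,interpolation=2) for x,y in((90,190),(90,240))]
cv2.imwrite('pics/crop.png',np.hstack(p2[:1]+[cv2.resize(p[240:340,60:190],None,fx=3,fy=3)]))
E
```

```text
bench 0.2503109050637199
dark ztop [25.7 31.1] [613.4  34.4 150.   57.1  66.6]
palA ztop [27.  31.6] [442.1 343.2 152.5  54.4  67.2]
palB ztop [27.8 31.9] [243.3 463.4 149.9  58.2 -11.2]
red ztop [ 5.  18.3] [449.7 106.7  90.9  16.5  17.4]
blue ztop [ 4.9 17.8] [642.9 266.7  91.2  16.9  30.3]
weight ztop [31.  56.2] [ 4.195e+02 -8.710e+01  5.060e+01  5.030e+01  4.000e-01]
rack ztop [11.3 24.5] [ 439.7 -313.9  177.7  103.3  -12.3]
plane ztop [19.8 32.7] [ 633.9 -241.2   75.2   33.9   73.5]
jar ztop [53.4 57.8] [757.2 205.   56.1  49.3  26.7]
scroll ztop [19.1 36.2] [ 783.4 -180.1  119.8   48.7    6.1]
```

View pics/crop.png

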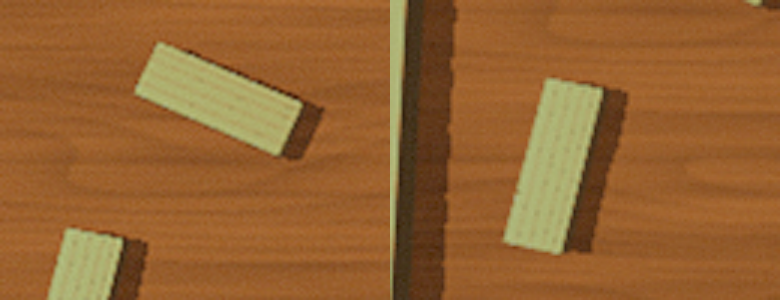

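The crop shows two like blanks with ruled grain, at (163,223) and (115,295) in the full view, y = 343 and y = 463. The one at (163,223) is farther to the robot's right, so it is the pale_blank. Next, over the rack for a wrist view.

Request:
arm_command([
  {"xyz":[4.4,-2.5,0]},
  {"xyz":[4.4,-2.5,0]},
  {"xyz":[4.4,-2.5,0]},
  {"xyz":[4.4,-2.5,0]},
  {"xyz":[4.4,-2.5,0]},
  {"xyz":[4.3,-2.6,0]},
  {"xyz":[0,0,0]},
  {"xyz":[0,0,0]},
])

```text
$.targets[0]: bad value
```

```bash
python3 - <<'E'
from h import *
s=sense();print(s['clock'],s['tool_pos'],s['tcp_rot'],s['joint_pos'],grip_depth)
c=calibration('wrist');p,d=snapshot('wrist');np.savez('w1.npz',p=p,d=d,**c);cv2.imwrite('pics/w1.png',p);print(c['R'],-c['R'].T@c['t'])
E
```

```text
0.1 [ 268.17965305 -564.03666159  230.37513231] [-3.13982428e+00  2.95009786e-05  4.43841731e-01] [ 1.06411434  0.38416147  0.01639266  1.37104744 -0.00630296  1.38820178
 -0.04648682] 18.700000000000003
[[ 0.42923262 -0.90319124 -0.00222331]
 [-0.86681275 -0.41263322  0.27994551]
 [-0.25376174 -0.11823455 -0.96001332]] [ 332.54180375 -534.51824963  371.62148845]
```

View pics/w1.png

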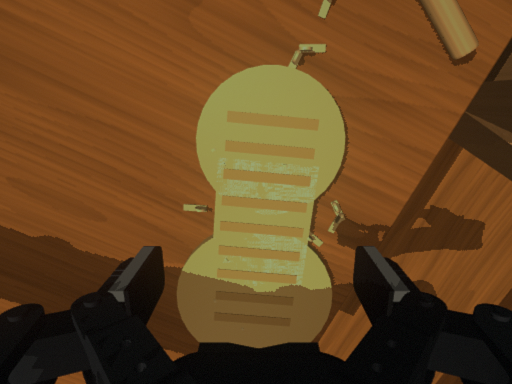

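The wrist view shows the violin template under the gripper, fingers at the bottom (rows > 250). The move was refused because its rows lacked fields; repeating with full rows.

Request:
arm_command([
  {"xyz":[4.2,-3.0,0],"rot":[0,0,0],"claw":8.5},
  {"xyz":[4.2,-3.0,0],"rot":[0,0,0],"claw":8.5},
  {"xyz":[4.2,-3.0,0],"rot":[0,0,0],"claw":8.5},
  {"xyz":[4.2,-3.0,0],"rot":[0,0,0],"claw":8.5},
  {"xyz":[4.2,-3.0,0],"rot":[0,0,0],"claw":8.5},
  {"xyz":[0,0,0],"rot":[0,0,0],"claw":8.5},
  {"xyz":[0,0,0],"rot":[0,0,0],"claw":8.5},
  {"xyz":[0,0,0],"rot":[0,0,0],"claw":8.5},
])

```text
clock: 1.15
tool_pos: [392.7, -340.1, 231.1]
tcp_rot: [-3.141, 0.0, 0.441]
wrist_force: [-0.1, -0.5, -0.4]
grip_width: 84.8
gripper_force: 0.0
```

```bash
python3 - <<'E'
from h import *
s=sense();print(s['clock'],s['tool_pos'],s['tcp_rot'],s['joint_pos'],grip_depth)
c=calibration('wrist');p,d=snapshot('wrist');np.savez('w1.npz',p=p,d=d,**c);cv2.imwrite('pics/w2.png',p)
P=cloud(d,c);print('bench',np.median(P[...,2][20:40,20:60]))
E
```

```text
1.15 [ 392.66264546 -340.0985585   231.07725154] [-3.14137629e+00  4.92384704e-04  4.41324597e-01] [ 0.76976236  0.16172957 -0.1329288   1.65299575  0.02232672  1.32875074
 -0.49628491] 18.700000000000003
bench 42.2571129651861
```

View pics/w2.png

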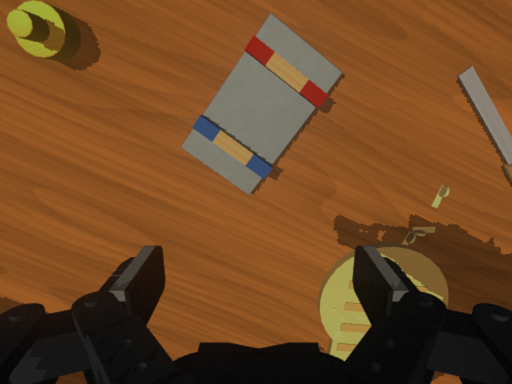

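The wrist view shows the whole rack: red bearer about (287,73), blue about (233,148), and the weight at (38,25).

```bash
python3 - <<'E'
from h import *
z=np.load('w1.npz');p,d=z['p'],z['d'];c={k:z[k] for k in('camera_matrix','R','t')};T=cloud(d,c)[...,2]
print('bench',np.median(T[200:215,20:100]),np.median(T[20:30,400:440]),'base',np.median(T[105:115,250:260]),'bearer',T[73,287],T[148,233])
hsv=cv2.cvtColor(p,cv2.COLOR_BGR2HSV);H,S,V=cv2.split(hsv);R=np.zeros(H.shape,bool);R[5:205,170:350]=1
def big(m): return max(cv2.findContours(m.astype(np.uint8),0,1)[0],key=cv2.contourArea)[:,0]
for n,m in(('rackall',R&(T>5)&(T<40)),('redb',R&(T>17.5)&(T<40)&(np.mgrid[:384,:512][0]<110)),('blueb',R&(T>17.5)&(T<40)&(np.mgrid[:384,:512][0]>110)),('grey',R&(S<70))):
    cn=big(m);print(n,rect(ray(cn,c,24 if n[-1]=='b' else 10)))
for n,m in(('redpaint',R&((H<6)|(H>174))&(S>170)&(V>90)),('bluepaint',R&(H>100)&(H<130)&(S>120))):
    for cn in sorted(cv2.findContours(m.astype(np.uint8),0,1)[0],key=cv2.contourArea)[-2:]: print(n,cv2.contourArea(cn),rect(ray(cn[:,0],c,24)))
E
```

```text
bench -1.2576332894109634 -1.312936300161787 base 8.413954776607195 bearer 22.705982902032797 22.72356275968676
rackall [ 445.4 -316.7  168.7   99.3  -11.1]
redb [ 492.2 -325.5   95.5   16.4   78.8]
blueb [ 398.9 -307.2   95.3   16.7   78.8]
grey [ 440.2 -314.8   96.    91.    79.1]
redpaint 359.0 [ 485.3 -359.9   25.3   15.8   78.2]
redpaint 394.5 [ 499.  -291.    24.7   15.8   78.6]
bluepaint 253.5 [ 392.3 -341.2   23.9   14.7   79.1]
bluepaint 283.5 [ 405.5 -272.6   23.8   14.6   78.1]
```

Request:
arm_command([
  {"xyz":[4.3,-3.5,0],"rot":[0,0,0],"claw":8.5},
  {"xyz":[4.3,-3.5,0],"rot":[0,0,0],"claw":8.5},
  {"xyz":[4.3,-3.5,0],"rot":[0,0,0],"claw":8.5},
  {"xyz":[4.3,-3.5,0],"rot":[0,0,0],"claw":8.5},
  {"xyz":[4.3,-3.5,0],"rot":[0,0,0],"claw":8.5},
  {"xyz":[4.3,-3.5,0],"rot":[0,0,0],"claw":8.5},
  {"xyz":[4.3,-3.5,0],"rot":[0,0,0],"claw":8.5},
  {"xyz":[0,0,0],"rot":[0,0,0],"claw":8.5},
])

```text
clock: 2.2
tool_pos: [561.1, 16.6, 230.9]
tcp_rot: [-3.139, -0.001, 0.45]
wrist_force: [-0.9, -1.3, -0.3]
grip_width: 85.2
gripper_force: 0.0
```

```bash
cat >> h.py <<'E'
def go(x,y,z,yaw):
    s=sense();w=s['tcp_rot'][2];e=np.array([x,y,z])-s['tool_pos'];t=(yaw-w+np.pi)%(2*np.pi)-np.pi
    f=lambda w:np.round([(e[0]*np.cos(w)+e[1]*np.sin(w))/10,(e[0]*np.sin(w)-e[1]*np.cos(w))/10,-e[2]/10],2)
    print('now',np.round(s['tool_pos'],1),'yaw %.3f clk %.1f'%(w,s['clock']),'shift cm first:',f(w),'after turn:',f(w+t),'rot z %.3f'%-t)
def look(zt,near,name=None,h=.55):
    """rect of raised blobs, wrist view, near world xy"""
    c=calibration('wrist');p,d=snapshot('wrist');P=cloud(d,c);T=P[...,2]
    if name: cv2.imwrite(f'pics/{name}.png',p)
    m=((T>zt*h)&(T<zt*1.4)&(np.hypot(P[...,0]-near[0],P[...,1]-near[1])<100)).astype(np.uint8)
    m[np.hypot(P[...,0]-sense()['tool_pos'][0],P[...,1]-sense()['tool_pos'][1])<0]=0
    for q in cv2.findContours(m,0,1)[0]:
        if cv2.contourArea(q)>150:
            q=q[:,0];z=np.median(T[(cv2.drawContours(m*0,[q.reshape(-1,1,2)],0,1,-1)>0)])
            print('blob px',q.min(0),q.max(0),'z %.1f'%z,rect(ray(q,c,zt)))
E
python3 - <<'E'
from h import *
look(28,(613,34),'w3')
s=sense();print(s['tool_pos'],s['tcp_rot'],s['clock'],s['joint_pos'])
E
```

```text
blob px [203  34] [333 180] z 26.7 [618.6  30.9 148.8  53.6  66.2]
[560.64454591  13.26934143 230.82549224] [-3.14037243e+00  2.31029535e-04  4.46645156e-01] 2.25 [ 0.26684756  0.27553763 -0.42712628  1.53559453  0.11448732  1.35609086
 -1.2946766 ]
```

Request:
arm_command([
  {"xyz":[0,0,0],"rot":[0,0,-0.177],"claw":8.5},
  {"xyz":[0,0,0],"rot":[0,0,-0.177],"claw":8.5},
  {"xyz":[0,0,0],"rot":[0,0,-0.177],"claw":8.5},
  {"xyz":[0,0,0],"rot":[0,0,-0.177],"claw":8.5},
  {"xyz":[3.9,4.6,0],"rot":[0,0,0],"claw":8.5},
  {"xyz":[0,0,5],"rot":[0,0,0],"claw":8.5},
  {"xyz":[0,0,5],"rot":[0,0,0],"claw":8.5},
  {"xyz":[0,0,5],"rot":[0,0,0],"claw":8.5},
])

```text
clock: 3.25
tool_pos: [618.1, 25.4, 79.5]
tcp_rot: [3.141, 0.001, 1.148]
wrist_force: [0.2, -0.9, 0.5]
grip_width: 84.9
gripper_force: 0.0
```

```bash
python3 - <<'E'
from h import *
go(618.6,30.9,4,1.155); print(sense()['tcp_rot'])
E
```

```text
now [618.1  25.4  79.5] yaw 1.148 clk 3.2 shift cm first: [ 0.52 -0.18  7.55] after turn: [ 0.52 -0.18  7.55] rot z -0.007
[3.14120182e+00 1.28466066e-03 1.14800269e+00]
```

Request:
arm_command([
  {"xyz":[0.4,-0.1,2.5],"rot":[0,0,-0.007],"claw":8.5},
  {"xyz":[0,0,2.5],"rot":[0,0,0],"claw":8.5},
  {"xyz":[0,0,2.5],"rot":[0,0,0],"claw":8.5},
  {"xyz":[0,0,0],"rot":[0,0,0],"claw":8.5},
  {"xyz":[0,0,0],"rot":[0,0,0],"claw":5},
  {"xyz":[0,0,0],"rot":[0,0,0],"claw":5},
  {"xyz":[0,0,0],"rot":[0,0,0],"claw":5},
  {"xyz":[0,0,0],"rot":[0,0,0],"claw":5},
], grip_force=60)

```text
clock: 4.25
tool_pos: [620.1, 32.4, 8.1]
tcp_rot: [3.139, -0.001, 1.158]
wrist_force: [-0.9, -1.4, 7.6]
grip_width: 53.1
gripper_force: 64.7
```

```bash
python3 - <<'E'
from h import *
go(618.6,30.9,4,1.155); print(sense()['tcp_rot'],sense()['wrist_force'])
E
```

```text
now [620.1  32.4   8.1] yaw 1.158 clk 4.2 shift cm first: [-0.2  -0.08  0.41] after turn: [-0.2  -0.08  0.41] rot z 0.003
[ 3.13877522e+00 -9.20830730e-04  1.15838652e+00] [-0.93153656 -1.42491537  7.58740439]
```

Request:
arm_command([
  {"xyz":[0,0,-3],"rot":[0,0,0],"claw":5},
  {"xyz":[0,0,-5],"rot":[0,0,0.17],"claw":5},
  {"xyz":[0,0,-4],"rot":[0,0,0.17],"claw":5},
  {"xyz":[0,0,0],"rot":[0,0,0.17],"claw":5},
  {"xyz":[0,0,0],"rot":[0,0,0.17],"claw":5},
  {"xyz":[0,0,0],"rot":[0,0,0.17],"claw":5},
  {"xyz":[0,0,0],"rot":[0,0,0.17],"claw":5},
  {"xyz":[0,0,0],"rot":[0,0,0.17],"claw":5},
])

```text
clock: 5.25
tool_pos: [618.7, 32.9, 126.6]
tcp_rot: [-3.141, -0.0, -0.036]
wrist_force: [-0.3, -0.5, -2.0]
grip_width: 52.7
gripper_force: 63.8
```

```bash
python3 - <<'E'
from h import *
go(445.5,-316.3,90,-0.1955); s=sense();print(s['tcp_rot'],s['wrist_force'],s['grip_width'],s['joint_pos'])
E
```

```text
now [618.7  32.9 126.6] yaw -0.036 clk 5.2 shift cm first: [-16.04  35.52   3.66] after turn: [-10.21  37.62   3.66] rot z 0.159
[-3.14142721e+00 -1.62815477e-04 -3.64484061e-02] [-0.26997035 -0.5114509  -1.95861444] 52.66082763552578 [ 0.09849926  0.45508406 -0.27437956  1.51903528  0.12875064  1.18506196
 -1.80503616]
```

Request:
arm_command([
  {"xyz":[0,0,0],"rot":[0,0,0.155],"claw":5},
  {"xyz":[-1.46,5.37,0],"rot":[0,0,0],"claw":5},
  {"xyz":[-1.46,5.37,0],"rot":[0,0,0],"claw":5},
  {"xyz":[-1.46,5.37,0],"rot":[0,0,0],"claw":5},
  {"xyz":[-1.46,5.37,0],"rot":[0,0,0],"claw":5},
  {"xyz":[-1.46,5.37,0],"rot":[0,0,0],"claw":5},
  {"xyz":[-1.46,5.37,0],"rot":[0,0,0],"claw":5},
  {"xyz":[-1.46,5.37,0],"rot":[0,0,0],"claw":5},
])

```text
clock: 6.25
tool_pos: [448.0, -319.1, 126.9]
tcp_rot: [3.142, -0.001, -0.186]
wrist_force: [-0.3, -0.7, -2.1]
grip_width: 52.5
gripper_force: 63.9
```

Request:
arm_command([
  {"xyz":[0,0,0],"rot":[0,0,0],"claw":5},
  {"xyz":[0,0,0],"rot":[0,0,0],"claw":5},
  {"xyz":[0,0,1],"rot":[0,0,0],"claw":5},
  {"xyz":[0,0,1],"rot":[0,0,0],"claw":5},
  {"xyz":[0,0,1],"rot":[0,0,0],"claw":5},
  {"xyz":[0,0,0],"rot":[0,0,0],"claw":5},
  {"xyz":[0,0,0],"rot":[0,0,0],"claw":5},
  {"xyz":[0,0,0],"rot":[0,0,0],"claw":5},
])

```text
clock: 7.25
tool_pos: [449.1, -317.9, 96.7]
tcp_rot: [3.141, -0.001, -0.186]
wrist_force: [0.8, -0.4, -1.3]
grip_width: 52.9
gripper_force: 63.9
```

```bash
python3 - <<'E'
from h import *
go(445.5,-316.3,32,-0.1955); s=sense();print(s['tcp_rot'],s['wrist_force'],s['grip_width'],s['joint_pos'])
c=calibration('wrist');p,d=snapshot('wrist');np.savez('w4.npz',p=p,d=d,**c);cv2.imwrite('pics/w4.png',p)
E
```

```text
now [ 449.1 -317.9   96.7] yaw -0.186 clk 7.2 shift cm first: [-0.39 -0.09  6.47] after turn: [-0.39 -0.09  6.47] rot z 0.009
[ 3.14136191e+00 -7.28585624e-04 -1.86200316e-01] [ 0.84654321 -0.44430621 -1.32057322] 52.9148907174722 [ 0.62456206  0.3320447  -0.08046259  1.75221922  0.03002805  1.05775564
 -1.22324165]
```

View pics/w4.png

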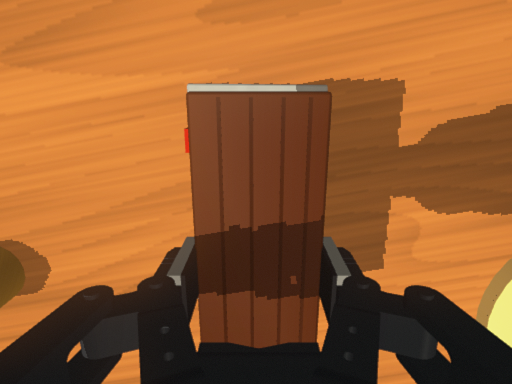

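View shows the dark blank held, its front edge at row 92, over the rack, with the red bearer end at (187,140).

```bash
python3 - <<'E'
from h import *
z=np.load('w4.npz');p,d=z['p'],z['d'];c={k:z[k] for k in('camera_matrix','R','t')};P=cloud(d,c)
s=sense();w=s['tcp_rot'][2];X=np.array([np.cos(w),np.sin(w)]);Y=np.array([np.sin(w),-np.cos(w)])
print('top z',np.median(P[100:200,220:300,2]))
zt=np.median(P[100:200,220:300,2])
m=(abs(P[...,2]-zt)<4).astype(np.uint8);m[225:]=0
q=max(cv2.findContours(m,0,1)[0],key=cv2.contourArea)[:,0]
W=ray(q,c,zt)-s['tool_pos'][:2];L=np.c_[W@X,W@Y]
print(q.min(0),q.max(0),'front',L[:,0].max(),np.percentile(L[:,0],90),'sides',L[:,1].min(),L[:,1].max())
f=L[L[:,0]>L[:,0].max()-4];print('front edge slope',np.polyfit(f[:,1],f[:,0],1))
for r in (110,160,210): 
    k=q[q[:,1]==r]; a=ray(k,c,zt)-s['tool_pos'][:2]; print(r,(a@X).round(1),(a@Y).round(1))
E
```

```text
top z 115.27321644061233
[186  91] [331 224] front 73.91896012400501 73.91524688457716 sides -25.850333586519508 27.515230280409167
front edge slope [-6.45163816e-03  7.34604713e+01]
110 [67.2 67.2] [-25.6  27.2]
160 [48.5 48.5] [-25.6  27.2]
210 [28.1 28.1] [-25.6  27.2]
```

Request:
arm_command([
  {"xyz":[-0.29,-0.14,1.5],"rot":[0,0,0.009],"claw":5},
  {"xyz":[0,0,1.5],"rot":[0,0,0],"claw":5},
  {"xyz":[0,0,1.5],"rot":[0,0,0],"claw":5},
  {"xyz":[0,0,1],"rot":[0,0,0],"claw":5},
  {"xyz":[0,0,0.5],"rot":[0,0,0],"claw":5},
  {"xyz":[0,0,0],"rot":[0,0,0],"claw":5},
  {"xyz":[0,0,0],"rot":[0,0,0],"claw":5},
  {"xyz":[0,0,0],"rot":[0,0,0],"claw":5},
])

```text
clock: 8.3
tool_pos: [446.6, -316.1, 36.8]
tcp_rot: [3.141, -0.001, -0.195]
wrist_force: [-0.1, -0.1, -1.9]
grip_width: 52.6
gripper_force: 63.9
```

```bash
python3 - <<'E'
from h import *
go(446.5,-315.9,32,-0.1955); s=sense();print(s['tcp_rot'],s['wrist_force'])
E
```

```text
now [ 446.6 -316.1   36.8] yaw -0.195 clk 8.3 shift cm first: [-0.01 -0.01  0.48] after turn: [-0.01 -0.01  0.48] rot z 0.000
[ 3.14130756e+00 -8.78613728e-04 -1.95142730e-01] [-0.14438121 -0.10230889 -1.89355042]
```

Request:
arm_command([
  {"xyz":[0,0,0.2],"rot":[0,0,0],"claw":5},
  {"xyz":[0,0,0.25],"rot":[0,0,0],"claw":5},
  {"xyz":[0,0,0],"rot":[0,0,0],"claw":5},
  {"xyz":[0,0,0],"rot":[0,0,0],"claw":5},
  {"xyz":[0,0,0],"rot":[0,0,0],"claw":5.8},
  {"xyz":[0,0,0],"rot":[0,0,0],"claw":7.5},
  {"xyz":[0,0,0],"rot":[0,0,0],"claw":7.5},
  {"xyz":[0,0,0],"rot":[0,0,0],"claw":7.5},
])

```text
clock: 9.3
tool_pos: [446.2, -315.8, 31.7]
tcp_rot: [-3.141, 0.0, -0.195]
wrist_force: [0.3, 0.5, -0.2]
grip_width: 75.2
gripper_force: 0.0
```

Request:
arm_command([
  {"xyz":[0,0,-2],"rot":[0,0,0],"claw":8},
  {"xyz":[0,0,-4],"rot":[0,0,0],"claw":8},
  {"xyz":[-3,0,-5],"rot":[0,0,0],"claw":8},
  {"xyz":[-5,0,-4],"rot":[0,0,0],"claw":8},
  {"xyz":[0,0,0],"rot":[0,0,0],"claw":8},
  {"xyz":[0,0,0],"rot":[0,0,0],"claw":8},
  {"xyz":[0,0,0],"rot":[0,0,0],"claw":8},
  {"xyz":[0,0,0],"rot":[0,0,0],"claw":8},
])

```text
clock: 10.3
tool_pos: [369.2, -300.1, 179.6]
tcp_rot: [-3.14, 0.002, -0.194]
wrist_force: [0.7, 0.4, 0.3]
grip_width: 79.8
gripper_force: 0.0
```

```bash
python3 - <<'E'
from h import *
look(52,(445.5,-316),'w5',.85)
go(449.7,106.7,231,.3)
E
```

```text
blob px [224   0] [295 180] z 50.7 [ 439.9 -315.3  137.4   53.4  -11.3]
now [ 369.1 -300.2  179.8] yaw -0.194 clk 10.3 shift cm first: [  0.05 -41.48  -5.12] after turn: [ 19.72 -36.49  -5.12] rot z -0.494
```

View pics/w5.png

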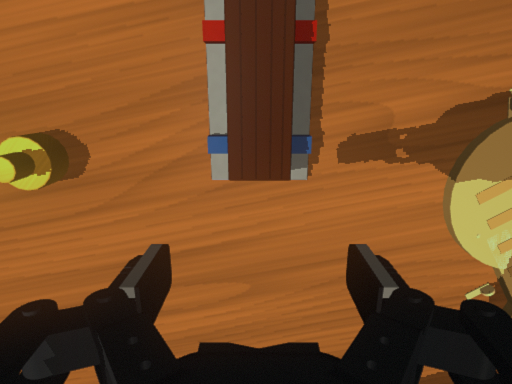

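The dark blank lies square on the rack: it spans columns 225–296, with red bearer ends at 204 and 317 and blue at 207 and 311, so it is centred. Rear edge gives a centre of about (446.1,−316.5) against the rack's (445.5,−316.3). Now the red stick.

Request:
arm_command([
  {"xyz":[-0.25,-5.77,-0.7],"rot":[0,0,0],"claw":8},
  {"xyz":[-0.25,-5.77,-0.7],"rot":[0,0,0],"claw":8},
  {"xyz":[-0.25,-5.77,-0.7],"rot":[0,0,0],"claw":8},
  {"xyz":[-0.25,-5.77,-0.7],"rot":[0,0,0],"claw":8},
  {"xyz":[-0.25,-5.77,-0.7],"rot":[0,0,0],"claw":8},
  {"xyz":[-0.25,-5.77,-0.7],"rot":[0,0,0],"claw":6},
  {"xyz":[-0.25,-5.77,-0.7],"rot":[0,0,0],"claw":5},
  {"xyz":[0,0,0],"rot":[0,0,-0.18],"claw":5},
])

```text
clock: 11.35
tool_pos: [430.2, 104.5, 230.2]
tcp_rot: [-3.139, -0.001, -0.007]
wrist_force: [0.1, -1.3, 0.1]
grip_width: 50.0
gripper_force: 0.0
```

Request:
arm_command([
  {"xyz":[0,0,0],"rot":[0,0,-0.17],"claw":5},
  {"xyz":[0,0,0],"rot":[0,0,-0.15],"claw":5},
  {"xyz":[0,0,0],"rot":[0,0,0],"claw":5},
  {"xyz":[0,0,0],"rot":[0,0,0],"claw":5},
  {"xyz":[0,0,0],"rot":[0,0,0],"claw":5},
  {"xyz":[0,0,0],"rot":[0,0,0],"claw":5},
  {"xyz":[0,0,0],"rot":[0,0,0],"claw":5},
  {"xyz":[0,0,0],"rot":[0,0,0],"claw":5},
])

```text
clock: 12.35
tool_pos: [430.1, 99.1, 229.9]
tcp_rot: [-3.142, -0.0, 0.305]
wrist_force: [1.0, -0.2, 0.4]
grip_width: 50.2
gripper_force: 0.0
```

```bash
python3 - <<'E'
from h import *
look(16,(449,107),'w6')
go(449.7,106.7,5,.304);print(sense()['joint_pos'])
E
```

```text
blob px [253 101] [267 182] z 14.7 [453.8 103.9  88.8  15.7  17.2]
now [430.1  99.  229.9] yaw 0.305 clk 12.4 shift cm first: [ 2.1  -0.14 22.49] after turn: [ 2.1  -0.14 22.49] rot z 0.001
[ 0.24000414  0.00909596 -0.53637196  1.82186586  0.00476243  1.31183082
 -1.56369191]
```

Request:
arm_command([
  {"xyz":[2.4,0.2,0],"rot":[0,0,0.004],"claw":5},
  {"xyz":[0,0,5],"rot":[0,0,0],"claw":5},
  {"xyz":[0,0,5],"rot":[0,0,0],"claw":5},
  {"xyz":[0,0,5],"rot":[0,0,0],"claw":5},
  {"xyz":[0,0,3.9],"rot":[0,0,0],"claw":5},
  {"xyz":[0,0,2],"rot":[0,0,0],"claw":5},
  {"xyz":[0,0,1.5],"rot":[0,0,0],"claw":5},
  {"xyz":[0,0,0],"rot":[0,0,0],"claw":5},
])

```text
clock: 13.4
tool_pos: [453.1, 104.3, 5.3]
tcp_rot: [-3.141, 0.001, 0.301]
wrist_force: [1.0, -0.8, 0.2]
grip_width: 49.5
gripper_force: 0.0
```

Request:
arm_command([
  {"xyz":[0,0,0],"rot":[0,0,0],"claw":3.5},
  {"xyz":[0,0,0],"rot":[0,0,0],"claw":2.2},
  {"xyz":[0,0,0],"rot":[0,0,0],"claw":1.2},
  {"xyz":[0,0,0],"rot":[0,0,0],"claw":1.2},
  {"xyz":[0,0,0],"rot":[0,0,0],"claw":1.2},
  {"xyz":[0,0,0],"rot":[0,0,0],"claw":1.2},
  {"xyz":[0,0,0],"rot":[0,0,0],"claw":1.2},
  {"xyz":[0,0,0],"rot":[0,0,0],"claw":1.2},
], grip_force=30)

```text
clock: 14.4
tool_pos: [454.4, 104.5, 6.8]
tcp_rot: [3.141, -0.002, 0.301]
wrist_force: [-1.5, -0.7, 6.3]
grip_width: 14.8
gripper_force: 29.9
```

Request:
arm_command([
  {"xyz":[0,0,-4],"rot":[0,0,0],"claw":1.2},
  {"xyz":[0,0,-5],"rot":[0,0,-0.179],"claw":1.2},
  {"xyz":[0,0,-5],"rot":[0,0,-0.179],"claw":1.2},
  {"xyz":[0,0,0],"rot":[0,0,-0.179],"claw":1.2},
  {"xyz":[0,0,0],"rot":[0,0,-0.179],"claw":1.2},
  {"xyz":[0,0,0],"rot":[0,0,-0.179],"claw":1.2},
  {"xyz":[0,0,0],"rot":[0,0,-0.179],"claw":1.2},
  {"xyz":[0,0,0],"rot":[0,0,0],"claw":1.2},
])

```text
clock: 15.4
tool_pos: [453.6, 104.3, 146.0]
tcp_rot: [3.141, -0.0, 1.374]
wrist_force: [0.1, -0.1, -0.3]
grip_width: 15.0
gripper_force: 29.5
```

Request:
arm_command([
  {"xyz":[-5.17,1.5,0],"rot":[0,0,0],"claw":1.2},
  {"xyz":[-5.17,1.5,0],"rot":[0,0,0],"claw":1.2},
  {"xyz":[-5.17,1.5,0],"rot":[0,0,0],"claw":1.2},
  {"xyz":[-5.17,1.5,0],"rot":[0,0,0],"claw":1.2},
  {"xyz":[-5.17,1.5,0],"rot":[0,0,0],"claw":1.2},
  {"xyz":[-5.17,1.5,0],"rot":[0,0,0],"claw":1.2},
  {"xyz":[-5.17,1.5,0],"rot":[0,0,0],"claw":1.2},
  {"xyz":[-5.17,1.5,0],"rot":[0,0,0],"claw":1.2},
])

```text
clock: 16.4
tool_pos: [490.8, -326.4, 146.0]
tcp_rot: [3.141, 0.0, 1.37]
wrist_force: [0.7, 0.7, -0.5]
grip_width: 15.0
gripper_force: 29.5
```

Request:
arm_command([
  {"xyz":[0,0,0],"rot":[0,0,0],"claw":1.2},
  {"xyz":[0,0,2],"rot":[0,0,0],"claw":1.2},
  {"xyz":[0,0,3],"rot":[0,0,0],"claw":1.2},
  {"xyz":[0,0,0],"rot":[0,0,0],"claw":1.2},
  {"xyz":[0,0,0],"rot":[0,0,0],"claw":1.2},
  {"xyz":[0,0,0],"rot":[0,0,0],"claw":1.2},
  {"xyz":[0,0,0],"rot":[0,0,0],"claw":1.2},
  {"xyz":[0,0,0],"rot":[0,0,0],"claw":1.2},
])

```text
clock: 17.4
tool_pos: [491.0, -324.8, 96.3]
tcp_rot: [3.141, 0.0, 1.375]
wrist_force: [-0.7, 0.6, 1.0]
grip_width: 15.1
gripper_force: 29.5
```

```bash
python3 - <<'E'
from h import *
go(492.3,-324.9,58.5,1.375);print(sense()['joint_pos'])
c=calibration('wrist');p,d=snapshot('wrist');np.savez('w7.npz',p=p,d=d,**c);cv2.imwrite('pics/w7.png',p)
E
```

```text
now [ 491.  -324.8   96.3] yaw 1.375 clk 17.4 shift cm first: [0.02 0.13 3.78] after turn: [0.02 0.13 3.78] rot z -0.000
[ 0.80582067  0.43117045 -0.35539619  1.63697428  0.16379357  1.10209714
  0.21001687]
```

View pics/w7.png

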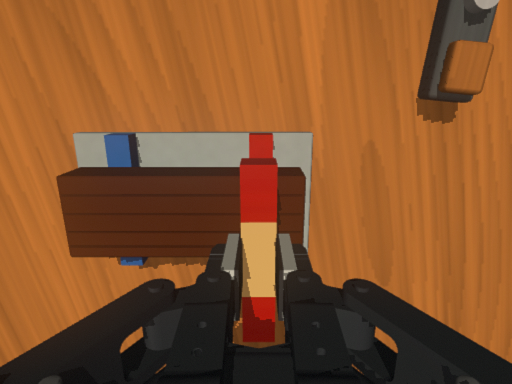

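The held red stick (columns 241–277, front end at row 160) is nearly over the red bearer end (250–273, rows 134–158). The plane is at (460,60).

```bash
cat >> h.py <<'E'
def toolxy(px,c,z):
    s=sense();w=s['tcp_rot'][2];W=ray(px,c,z)-s['tool_pos'][:2]
    return np.c_[W@[np.cos(w),np.sin(w)],W@[np.sin(w),-np.cos(w)]]
E
python3 - <<'E'
from h import *
z=np.load('w7.npz');p,d=z['p'],z['d'];c={k:z[k] for k in('camera_matrix','R','t')};T=cloud(d,c)[...,2]
zt=np.median(T[170:215,248:270]);print('stick z',zt)
H,S,V=cv2.split(cv2.cvtColor(p,cv2.COLOR_BGR2HSV));red=((H<6)|(H>174))&(S>170)&(V>100)
m=red&(abs(T-zt)<5);m[230:]=0;q=np.argwhere(m)[:,::-1];L=toolxy(q,c,zt);print('stick x max',L[:,0].max(),'y',L[:,1].min(),L[:,1].max())
m=red&(abs(T-23)<6);q=np.argwhere(m)[:,::-1];L=toolxy(q,c,22.7);print(len(q),'bearer end',L.max(0),L.min(0))
m=(abs(T-51)<4)&(np.mgrid[:384,:512][0]<260);q=max(cv2.findContours(m.astype(np.uint8),0,1)[0],key=cv2.contourArea)[:,0];L=toolxy(q,c,50.7);print('dark',L.max(0),L.min(0))
E
```

```text
stick z 103.96377550060296
stick x max 44.76248430617435 y -7.919086588566283 8.077332614526712
550 bearer end [47.90268621  9.37583293] [ 25.0247879 -12.9852933]
dark [ 27.35353864 -11.09542822] [ -26.59141167 -120.65463146]
```

Request:
arm_command([
  {"xyz":[0,0.15,1],"rot":[0,0,0],"claw":1.2},
  {"xyz":[0,0,1],"rot":[0,0,0],"claw":1.2},
  {"xyz":[0,0,1],"rot":[0,0,0],"claw":1.2},
  {"xyz":[0,0,0.5],"rot":[0,0,0],"claw":1.2},
  {"xyz":[0,0,0.2],"rot":[0,0,0],"claw":1.2},
  {"xyz":[0,0,0],"rot":[0,0,0],"claw":1.2},
  {"xyz":[0,0,0],"rot":[0,0,0],"claw":1.2},
  {"xyz":[0,0,0],"rot":[0,0,0],"claw":1.2},
])

```text
clock: 18.45
tool_pos: [492.3, -325.1, 58.9]
tcp_rot: [3.141, 0.0, 1.375]
wrist_force: [0.6, -0.2, -0.1]
grip_width: 15.0
gripper_force: 29.6
```

```bash
python3 - <<'E'
from h import *
go(492.3,-324.9,59,1.375);print(sense()['wrist_force'])
E
```

```text
now [ 492.3 -325.1   58.9] yaw 1.375 clk 18.4 shift cm first: [ 0.02 -0.01 -0.01] after turn: [ 0.02 -0.01 -0.01] rot z -0.000
[ 0.61256848 -0.18322623 -0.0512679 ]
```

Request:
arm_command([
  {"xyz":[0,0,0],"rot":[0,0,0],"claw":1.8},
  {"xyz":[0,0,0],"rot":[0,0,0],"claw":2.6},
  {"xyz":[0,0,0],"rot":[0,0,0],"claw":4},
  {"xyz":[0,0,0],"rot":[0,0,0],"claw":4},
  {"xyz":[0,0,-2],"rot":[0,0,0],"claw":5},
  {"xyz":[0,0,-5],"rot":[0,0,0],"claw":5},
  {"xyz":[0,0,-5],"rot":[0,0,0.17],"claw":5},
  {"xyz":[0,0,-5],"rot":[0,0,0.17],"claw":5},
])

```text
clock: 19.45
tool_pos: [492.1, -324.9, 230.5]
tcp_rot: [3.142, -0.0, 1.029]
wrist_force: [0.2, -0.6, -0.9]
grip_width: 49.6
gripper_force: 0.0
```

Request:
arm_command([
  {"xyz":[0,0,0],"rot":[0,0,0.17],"claw":5},
  {"xyz":[0,0,0],"rot":[0,0,0.17],"claw":5},
  {"xyz":[0,0,0],"rot":[0,0,0.17],"claw":5},
  {"xyz":[0,0,0],"rot":[0,0,0],"claw":5},
  {"xyz":[0,0,0],"rot":[0,0,0],"claw":5},
  {"xyz":[0,0,0],"rot":[0,0,0],"claw":5},
  {"xyz":[0,0,0],"rot":[0,0,0],"claw":5},
  {"xyz":[0,0,0],"rot":[0,0,0],"claw":5},
])

```text
clock: 20.45
tool_pos: [492.2, -325.0, 228.8]
tcp_rot: [-3.141, -0.0, 0.525]
wrist_force: [0.3, 0.2, 0.3]
grip_width: 50.2
gripper_force: 0.0
```

```bash
python3 - <<'E'
from h import *
go(623,249,229,.525)
E
```

```text
now [ 492.2 -325.   228.8] yaw 0.525 clk 20.4 shift cm first: [ 4.010e+01 -4.311e+01 -2.000e-02] after turn: [ 4.009e+01 -4.312e+01 -2.000e-02] rot z 0.000
```

Request:
arm_command([
  {"xyz":[4,-4.3,0],"rot":[0,0,0],"claw":5},
  {"xyz":[4,-4.3,0],"rot":[0,0,0],"claw":5},
  {"xyz":[4,-4.3,0],"rot":[0,0,0],"claw":5},
  {"xyz":[4,-4.3,0],"rot":[0,0,0],"claw":5},
  {"xyz":[4,-4.3,0],"rot":[0,0,0],"claw":5},
  {"xyz":[4,-4.3,0],"rot":[0,0,0],"claw":5},
  {"xyz":[4,-4.3,0],"rot":[0,0,0],"claw":5},
  {"xyz":[4,-4.3,0],"rot":[0,0,0],"claw":5},
])

```text
clock: 21.45
tool_pos: [597.2, 134.6, 229.1]
tcp_rot: [3.141, -0.0, 0.525]
wrist_force: [0.9, 0.3, -0.3]
grip_width: 50.3
gripper_force: 0.0
```

Request:
arm_command([
  {"xyz":[4,-4.3,0],"rot":[0,0,0],"claw":5},
  {"xyz":[4,-4.3,0],"rot":[0,0,0],"claw":5},
  {"xyz":[0,0,0],"rot":[0,0,0],"claw":5},
  {"xyz":[0,0,0],"rot":[0,0,0],"claw":5},
  {"xyz":[0,0,0],"rot":[0,0,0],"claw":5},
  {"xyz":[0,0,0],"rot":[0,0,0],"claw":5},
  {"xyz":[0,0,0],"rot":[0,0,0],"claw":5},
  {"xyz":[0,0,0],"rot":[0,0,0],"claw":5},
])

```text
clock: 22.45
tool_pos: [623.0, 247.2, 229.1]
tcp_rot: [3.142, -0.0, 0.524]
wrist_force: [0.5, -0.1, -0.1]
grip_width: 49.9
gripper_force: 0.0
```

```bash
python3 - <<'E'
from h import *
look(16,(648,264))
go(647.8,263.7,5,.529)
E
```

```text
blob px [249  95] [264 177] z 14.6 [648.1 263.7  88.9  15.9  29.6]
now [623.  247.3 229. ] yaw 0.525 clk 22.5 shift cm first: [ 2.97 -0.18 22.4 ] after turn: [ 2.97 -0.16 22.4 ] rot z -0.004
```

Request:
arm_command([
  {"xyz":[3,-0.2,0],"rot":[0,0,0.008],"claw":5},
  {"xyz":[0,0,5],"rot":[0,0,0],"claw":5},
  {"xyz":[0,0,5],"rot":[0,0,0],"claw":5},
  {"xyz":[0,0,5],"rot":[0,0,0],"claw":5},
  {"xyz":[0,0,3.9],"rot":[0,0,0],"claw":5},
  {"xyz":[0,0,2],"rot":[0,0,0],"claw":5},
  {"xyz":[0,0,1.5],"rot":[0,0,0],"claw":5},
  {"xyz":[0,0,0],"rot":[0,0,0],"claw":5},
])

```text
clock: 23.5
tool_pos: [647.9, 264.4, 4.7]
tcp_rot: [-3.141, 0.0, 0.517]
wrist_force: [-0.0, 0.3, 0.3]
grip_width: 50.4
gripper_force: 0.0
```

Request:
arm_command([
  {"xyz":[0,0,0],"rot":[0,0,0],"claw":3.5},
  {"xyz":[0,0,0],"rot":[0,0,0],"claw":2.2},
  {"xyz":[0,0,0],"rot":[0,0,0],"claw":1.2},
  {"xyz":[0,0,0],"rot":[0,0,0],"claw":1.2},
  {"xyz":[0,0,0],"rot":[0,0,0],"claw":1.2},
  {"xyz":[0,0,0],"rot":[0,0,0],"claw":1.2},
  {"xyz":[0,0,0],"rot":[0,0,0],"claw":1.2},
  {"xyz":[0,0,0],"rot":[0,0,0],"claw":1.2},
], grip_force=30)

```text
clock: 24.5
tool_pos: [648.7, 264.7, 6.3]
tcp_rot: [3.141, -0.002, 0.517]
wrist_force: [-0.4, -1.5, 6.9]
grip_width: 15.1
gripper_force: 30.0
```

Request:
arm_command([
  {"xyz":[0,0,-4],"rot":[0,0,0],"claw":1.2},
  {"xyz":[0,0,-5],"rot":[0,0,-0.172],"claw":1.2},
  {"xyz":[0,0,-5],"rot":[0,0,-0.172],"claw":1.2},
  {"xyz":[0,0,0],"rot":[0,0,-0.172],"claw":1.2},
  {"xyz":[0,0,0],"rot":[0,0,-0.171],"claw":1.2},
  {"xyz":[0,0,0],"rot":[0,0,-0.171],"claw":1.2},
  {"xyz":[-5.53,-1.22,0],"rot":[0,0,0],"claw":1.2},
  {"xyz":[-5.53,-1.22,0],"rot":[0,0,0],"claw":1.2},
])

```text
clock: 25.5
tool_pos: [601.6, 159.8, 144.3]
tcp_rot: [-3.141, -0.0, 1.376]
wrist_force: [1.6, -1.3, -0.0]
grip_width: 14.9
gripper_force: 29.4
```

Request:
arm_command([
  {"xyz":[-5.53,-1.22,0],"rot":[0,0,0],"claw":1.2},
  {"xyz":[-5.53,-1.22,0],"rot":[0,0,0],"claw":1.2},
  {"xyz":[-5.53,-1.22,0],"rot":[0,0,0],"claw":1.2},
  {"xyz":[-5.53,-1.22,0],"rot":[0,0,0],"claw":1.2},
  {"xyz":[-5.53,-1.22,0],"rot":[0,0,0],"claw":1.2},
  {"xyz":[-5.53,-1.22,0],"rot":[0,0,0],"claw":1.2},
  {"xyz":[-5.53,-1.22,0],"rot":[0,0,0],"claw":1.2},
  {"xyz":[-5.53,-1.22,0],"rot":[0,0,0],"claw":1.2},
])

```text
clock: 26.5
tool_pos: [419.6, -256.0, 145.3]
tcp_rot: [3.141, 0.001, 1.375]
wrist_force: [0.4, 0.5, -0.0]
grip_width: 15.0
gripper_force: 29.4
```

Request:
arm_command([
  {"xyz":[-5.53,-1.22,0],"rot":[0,0,0],"claw":1.2},
  {"xyz":[0,0,0],"rot":[0,0,0],"claw":1.2},
  {"xyz":[0,0,2],"rot":[0,0,0],"claw":1.2},
  {"xyz":[0,0,2],"rot":[0,0,0],"claw":1.2},
  {"xyz":[0,0,0],"rot":[0,0,0],"claw":1.2},
  {"xyz":[0,0,0],"rot":[0,0,0],"claw":1.2},
  {"xyz":[0,0,0],"rot":[0,0,0],"claw":1.2},
  {"xyz":[0,0,0],"rot":[0,0,0],"claw":1.2},
])

```text
clock: 27.5
tool_pos: [398.2, -306.4, 105.5]
tcp_rot: [3.141, 0.001, 1.375]
wrist_force: [0.0, 0.1, -0.2]
grip_width: 14.9
gripper_force: 29.4
```

```bash
python3 - <<'E'
from h import *
go(398.1,-306.3,58.5,1.375)
c=calibration('wrist');p,d=snapshot('wrist');np.savez('w8.npz',p=p,d=d,**c);cv2.imwrite('pics/w8.png',p)
T=cloud(d,c)[...,2]
H,S,V=cv2.split(cv2.cvtColor(p,cv2.COLOR_BGR2HSV));bl=((H>100)&(H<130))&(S>120)
zt=T[185:210,248:268];zt=np.median(zt[zt>85]) if (zt>85).any() else 0;print('stick z',zt)
m=bl&(abs(T-zt)<5);m[230:]=0;q=np.argwhere(m)[:,::-1];L=toolxy(q,c,zt);print('stick x max',L.max(0),L.min(0))
m=bl&(abs(T-23)<6);q=np.argwhere(m)[:,::-1];L=toolxy(q,c,22.7);print(len(q),'bearer',L.max(0),L.min(0))
m=(abs(T-51)<4)&(np.mgrid[:384,:512][0]<260);q=max(cv2.findContours(m.astype(np.uint8),0,1)[0],key=cv2.contourArea)[:,0];L=toolxy(q,c,50.7);print('dark',L.max(0),L.min(0))
m=(abs(T-67)<4)&(np.mgrid[:384,:512][0]<230);q=max(cv2.findContours(m.astype(np.uint8),0,1)[0],key=cv2.contourArea)[:,0];L=toolxy(q,c,66.7);print('redstick',L.max(0),L.min(0))
E
```

```text
now [ 398.2 -306.4  105.5] yaw 1.375 clk 27.5 shift cm first: [ 0.01 -0.01  4.7 ] after turn: [ 0.01 -0.01  4.7 ] rot z -0.000
stick z 113.82782543357267
stick x max [43.6566405   7.92326615] [18.04679302 -7.74702249]
546 bearer [46.95047652  7.70764819] [30.25462858 -7.05469035]
dark [ 43.24684581 105.86704643] [-33.66489804  11.97260541]
redstick [ 44.34888645 104.09947513] [-5.12392366 85.81050345]
```

View pics/w8.png

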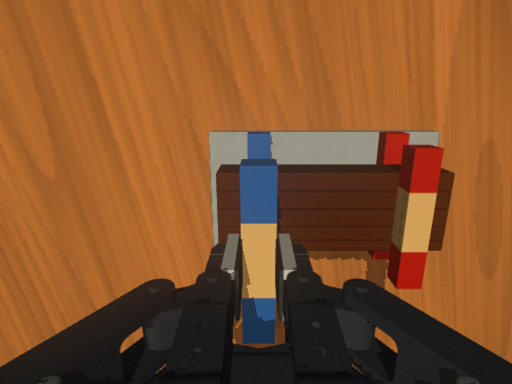

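Blue stick (243–277) sits over the blue bearer end (248–270). The red stick lies above its bearer, measured 96 mm from here, as it should be. Lowering.

Request:
arm_command([
  {"xyz":[0.1,0,1],"rot":[0,0,0],"claw":1.2},
  {"xyz":[0,0,1.5],"rot":[0,0,0],"claw":1.2},
  {"xyz":[0,0,1.5],"rot":[0,0,0],"claw":1.2},
  {"xyz":[0,0,0.4],"rot":[0,0,0],"claw":1.2},
  {"xyz":[0,0,0.25],"rot":[0,0,0],"claw":1.2},
  {"xyz":[0,0,0],"rot":[0,0,0],"claw":1.2},
  {"xyz":[0,0,0],"rot":[0,0,0],"claw":1.2},
  {"xyz":[0,0,0],"rot":[0,0,0],"claw":1.2},
])

```text
clock: 28.55
tool_pos: [398.2, -305.4, 58.5]
tcp_rot: [3.141, 0.0, 1.375]
wrist_force: [-0.4, 0.1, -0.5]
grip_width: 15.1
gripper_force: 29.4
```

Request:
arm_command([
  {"xyz":[0,0,0],"rot":[0,0,0],"claw":1.8},
  {"xyz":[0,0,0],"rot":[0,0,0],"claw":2.6},
  {"xyz":[0,0,0],"rot":[0,0,0],"claw":4},
  {"xyz":[0,0,0],"rot":[0,0,0],"claw":4},
  {"xyz":[0,0,-2],"rot":[0,0,0],"claw":4},
  {"xyz":[0,0,-5],"rot":[0,0,0],"claw":5},
  {"xyz":[0,0,-5],"rot":[0,0,0],"claw":6},
  {"xyz":[0,0,-5],"rot":[0,0,0],"claw":8},
])

```text
clock: 29.55
tool_pos: [397.8, -305.0, 230.0]
tcp_rot: [3.142, -0.0, 1.375]
wrist_force: [1.3, -0.4, -0.9]
grip_width: 75.9
gripper_force: 0.0
```

```bash
python3 - <<'E'
from h import *
look(68,(445,-316),None,.9)
go(424,288,229,1.165)
E
```

```text
blob px [345 129] [370 220] z 66.6 [ 491.  -325.4   90.2   17.9   78.8]
blob px [251 129] [267 219] z 66.6 [ 398.3 -306.4   89.2   15.4   78.4]
now [ 400.4 -306.5  237.1] yaw 1.375 clk 29.6 shift cm first: [58.77 -9.24  0.81] after turn: [ 55.55 -21.3    0.81] rot z 0.210
```

Request:
arm_command([
  {"xyz":[5.18,0.67,0.1],"rot":[0,0,0],"claw":8.5},
  {"xyz":[5.18,0.67,0.1],"rot":[0,0,0],"claw":8.5},
  {"xyz":[5.18,0.67,0.1],"rot":[0,0,0],"claw":8.5},
  {"xyz":[5.18,0.67,0.1],"rot":[0,0,0],"claw":8.5},
  {"xyz":[5.18,0.67,0.1],"rot":[0,0,0],"claw":8.5},
  {"xyz":[5.18,0.67,0.1],"rot":[0,0,0],"claw":8.5},
  {"xyz":[5.5,-2.65,0],"rot":[0,0,0],"claw":8.5},
  {"xyz":[5.5,-2.65,0],"rot":[0,0,0],"claw":8.5},
])

```text
clock: 30.6
tool_pos: [466.9, 111.9, 222.1]
tcp_rot: [-3.142, -0.0, 1.375]
wrist_force: [1.0, 0.7, 0.3]
grip_width: 85.5
gripper_force: 0.0
```

Request:
arm_command([
  {"xyz":[5.5,-2.65,0],"rot":[0,0,0],"claw":8.5},
  {"xyz":[5.5,-2.65,0],"rot":[0,0,0],"claw":8.5},
  {"xyz":[5.5,-2.65,0],"rot":[0,0,0],"claw":8.5},
  {"xyz":[0,0,0],"rot":[0,0,0.1],"claw":8.5},
  {"xyz":[0,0,0],"rot":[0,0,0.1],"claw":8.5},
  {"xyz":[0,0,0],"rot":[0,0,0],"claw":8.5},
  {"xyz":[0,0,0],"rot":[0,0,0],"claw":8.5},
  {"xyz":[0,0,0],"rot":[0,0,0],"claw":8.5},
])

```text
clock: 31.6
tool_pos: [421.7, 287.1, 222.4]
tcp_rot: [3.142, -0.0, 1.176]
wrist_force: [0.7, 0.1, -0.5]
grip_width: 85.2
gripper_force: 0.0
```

```bash
python3 - <<'E'
from h import *
look(28,(447,340))
go(447,340,4.5,1.173)
E
```

```text
blob px [233  29] [289 180] z 26.7 [447.  341.6 147.4  53.5  67.1]
now [421.7 287.1 222.4] yaw 1.175 clk 31.6 shift cm first: [ 5.86  0.3  21.79] after turn: [ 5.86  0.29 21.79] rot z 0.002
```

Request:
arm_command([
  {"xyz":[6,0.2,0],"rot":[0,0,0.004],"claw":8.5},
  {"xyz":[0,0,5],"rot":[0,0,0],"claw":8.5},
  {"xyz":[0,0,5],"rot":[0,0,0],"claw":8.5},
  {"xyz":[0,0,5],"rot":[0,0,0],"claw":8.5},
  {"xyz":[0,0,3],"rot":[0,0,0],"claw":8.5},
  {"xyz":[0,0,2.3],"rot":[0,0,0],"claw":8.5},
  {"xyz":[0,0,1.5],"rot":[0,0,0],"claw":8.5},
  {"xyz":[0,0,0],"rot":[0,0,0],"claw":8.5},
])

```text
clock: 32.65
tool_pos: [446.2, 341.5, 3.7]
tcp_rot: [-3.141, 0.001, 1.171]
wrist_force: [0.9, 0.1, 0.5]
grip_width: 85.1
gripper_force: 0.0
```

Request:
arm_command([
  {"xyz":[0,0,0],"rot":[0,0,0],"claw":7},
  {"xyz":[0,0,0],"rot":[0,0,0],"claw":6},
  {"xyz":[0,0,0],"rot":[0,0,0],"claw":5},
  {"xyz":[0,0,0],"rot":[0,0,0],"claw":5},
  {"xyz":[0,0,0],"rot":[0,0,0],"claw":5},
  {"xyz":[0,0,0],"rot":[0,0,0],"claw":5},
  {"xyz":[0,0,0],"rot":[0,0,0],"claw":5},
  {"xyz":[0,0,0],"rot":[0,0,0],"claw":5},
], grip_force=60)

```text
clock: 33.65
tool_pos: [447.2, 342.5, 5.6]
tcp_rot: [3.14, -0.002, 1.171]
wrist_force: [-0.6, -1.6, 5.1]
grip_width: 52.5
gripper_force: 64.2
```

Request:
arm_command([
  {"xyz":[0,0,-4],"rot":[0,0,0],"claw":5},
  {"xyz":[0,0,-5],"rot":[0,0,0.17],"claw":5},
  {"xyz":[0,0,-5],"rot":[0,0,0.17],"claw":5},
  {"xyz":[0,0,-3],"rot":[0,0,0.17],"claw":5},
  {"xyz":[0,0,0],"rot":[0,0,0.17],"claw":5},
  {"xyz":[0,0,0],"rot":[0,0,0.17],"claw":5},
  {"xyz":[0,0,0],"rot":[0,0,0.17],"claw":5},
  {"xyz":[0,0,0],"rot":[0,0,0.17],"claw":5},
])

```text
clock: 34.65
tool_pos: [446.3, 341.8, 174.5]
tcp_rot: [3.141, -0.0, -0.024]
wrist_force: [0.0, 0.6, -1.8]
grip_width: 52.8
gripper_force: 64.2
```

Request:
arm_command([
  {"xyz":[0,0,0],"rot":[0,0,0.17],"claw":5},
  {"xyz":[0,0,0],"rot":[0,0,0],"claw":5},
  {"xyz":[0,0,0],"rot":[0,0,0],"claw":5},
  {"xyz":[0,0,0],"rot":[0,0,0],"claw":5},
  {"xyz":[0,0,0],"rot":[0,0,0],"claw":5},
  {"xyz":[0,0,0],"rot":[0,0,0],"claw":5},
  {"xyz":[0,0,0],"rot":[0,0,0],"claw":5},
  {"xyz":[0,0,0],"rot":[0,0,0],"claw":5},
])

```text
clock: 35.65
tool_pos: [446.6, 341.9, 174.4]
tcp_rot: [-3.142, -0.0, -0.189]
wrist_force: [-0.2, -0.1, -2.0]
grip_width: 53.0
gripper_force: 64.2
```

```bash
python3 - <<'E'
from h import *
go(510,0,175,-.1955);go(446,-316,175,-.1955);print(sense()['joint_pos'])
E
```

```text
now [446.6 341.9 174.4] yaw -0.189 clk 35.6 shift cm first: [12.66 32.39 -0.06] after turn: [12.86 32.31 -0.06] rot z 0.006
now [446.6 341.9 174.4] yaw -0.189 clk 35.6 shift cm first: [ 1.231e+01  6.463e+01 -6.000e-02] after turn: [ 1.273e+01  6.455e+01 -6.000e-02] rot z 0.006
[-0.19215642  0.35304424 -0.65098412  1.60769116  0.22213279  1.25610726
 -2.64237861]
```

Request:
arm_command([
  {"xyz":[0,0,0],"rot":[0,0,0.006],"claw":5},
  {"xyz":[2.14,5.38,0],"rot":[0,0,0],"claw":5},
  {"xyz":[2.14,5.38,0],"rot":[0,0,0],"claw":5},
  {"xyz":[2.14,5.38,0],"rot":[0,0,0],"claw":5},
  {"xyz":[2.14,5.38,0],"rot":[0,0,0],"claw":5},
  {"xyz":[2.14,5.38,0],"rot":[0,0,0],"claw":5},
  {"xyz":[2.14,5.38,0],"rot":[0,0,0],"claw":5},
  {"xyz":[0,5.37,0],"rot":[0,0,0],"claw":5},
])

```text
clock: 36.65
tool_pos: [500.1, -54.6, 174.5]
tcp_rot: [-3.141, -0.001, -0.196]
wrist_force: [-0.3, 0.2, -1.9]
grip_width: 53.0
gripper_force: 64.3
```

Request:
arm_command([
  {"xyz":[0,5.37,0],"rot":[0,0,0],"claw":5},
  {"xyz":[0,5.37,0],"rot":[0,0,0],"claw":5},
  {"xyz":[0,5.37,0],"rot":[0,0,0],"claw":5},
  {"xyz":[0,5.37,0],"rot":[0,0,0],"claw":5},
  {"xyz":[0,5.37,0],"rot":[0,0,0],"claw":5},
  {"xyz":[0,0,0],"rot":[0,0,0],"claw":5},
  {"xyz":[0,0,0],"rot":[0,0,0],"claw":5},
  {"xyz":[0,0,0],"rot":[0,0,0],"claw":5},
])

```text
clock: 37.65
tool_pos: [448.2, -314.1, 174.4]
tcp_rot: [-3.141, -0.0, -0.193]
wrist_force: [-0.4, 0.3, -2.1]
grip_width: 52.9
gripper_force: 64.3
```

Request:
arm_command([
  {"xyz":[0,0,1],"rot":[0,0,0],"claw":5},
  {"xyz":[0,0,2],"rot":[0,0,0],"claw":5},
  {"xyz":[0,0,1],"rot":[0,0,0],"claw":5},
  {"xyz":[0,0,0],"rot":[0,0,0],"claw":5},
  {"xyz":[0,0,0],"rot":[0,0,0],"claw":5},
  {"xyz":[0,0,0],"rot":[0,0,0],"claw":5},
  {"xyz":[0,0,0],"rot":[0,0,0],"claw":5},
  {"xyz":[0,0,0],"rot":[0,0,0],"claw":5},
])

```text
clock: 38.65
tool_pos: [447.5, -315.8, 134.6]
tcp_rot: [3.142, -0.0, -0.195]
wrist_force: [0.0, 0.1, -2.6]
grip_width: 52.7
gripper_force: 64.3
```

```bash
python3 - <<'E'
from h import *
go(446,-315.7,73.5,-.1955)
c=calibration('wrist');p,d=snapshot('wrist');cv2.imwrite('pics/w9.png',p);P=cloud(d,c);T=P[...,2]
zt=np.median(T[120:200,220:300]);m=(abs(T-zt)<4).astype(np.uint8);m[225:]=0
q=max(cv2.findContours(m,0,1)[0],key=cv2.contourArea)[:,0];L=toolxy(q,c,zt)
print('pale z',zt,q.min(0),q.max(0),L.max(0),L.min(0))
E
```

```text
now [ 447.5 -315.8  134.6] yaw -0.195 clk 38.6 shift cm first: [-0.15  0.02  6.11] after turn: [-0.15  0.02  6.11] rot z 0.000
pale z 155.5818708369573 [184  88] [333 224] [74.89264564 27.47616701] [ 23.03493197 -25.83866528]
```

View pics/w9.png

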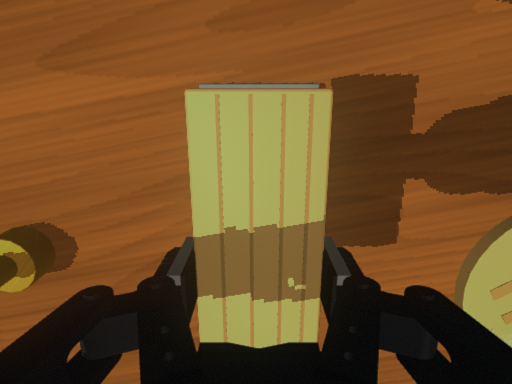

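Pale blank is held square above the stack, front edge at row 90, rack end just showing beneath. Lowering with a 2 mm correction.

Request:
arm_command([
  {"xyz":[-0.2,0,1.5],"rot":[0,0,0],"claw":5},
  {"xyz":[0,0,1.5],"rot":[0,0,0],"claw":5},
  {"xyz":[0,0,1.5],"rot":[0,0,0],"claw":5},
  {"xyz":[0,0,1],"rot":[0,0,0],"claw":5},
  {"xyz":[0,0,0.3],"rot":[0,0,0],"claw":5},
  {"xyz":[0,0,0.2],"rot":[0,0,0],"claw":5},
  {"xyz":[0,0,0],"rot":[0,0,0],"claw":5},
  {"xyz":[0,0,0],"rot":[0,0,0],"claw":5},
])

```text
clock: 39.7
tool_pos: [445.7, -315.5, 74.8]
tcp_rot: [3.141, -0.001, -0.195]
wrist_force: [0.4, 0.5, -1.3]
grip_width: 52.7
gripper_force: 64.4
```

Request:
arm_command([
  {"xyz":[0,0,0.12],"rot":[0,0,0],"claw":5},
  {"xyz":[0,0,0],"rot":[0,0,0],"claw":5},
  {"xyz":[0,0,0],"rot":[0,0,0],"claw":5},
  {"xyz":[0,0,0],"rot":[0,0,0],"claw":5.5},
  {"xyz":[0,0,0],"rot":[0,0,0],"claw":6},
  {"xyz":[0,0,0],"rot":[0,0,0],"claw":7.5},
  {"xyz":[0,0,0],"rot":[0,0,0],"claw":7.5},
  {"xyz":[0,0,0],"rot":[0,0,0],"claw":7.5},
])

```text
clock: 40.7
tool_pos: [445.5, -315.3, 73.1]
tcp_rot: [-3.141, 0.0, -0.195]
wrist_force: [-0.3, -0.0, 0.2]
grip_width: 75.1
gripper_force: 0.0
```

Request:
arm_command([
  {"xyz":[0,0,-2],"rot":[0,0,0],"claw":8},
  {"xyz":[0,0,-5],"rot":[0,0,0],"claw":8},
  {"xyz":[-3,0,-5],"rot":[0,0,0],"claw":8},
  {"xyz":[-5,0,-5],"rot":[0,0,0],"claw":7},
  {"xyz":[0,0,0],"rot":[0,0,0],"claw":6},
  {"xyz":[0,0,0],"rot":[0,0,0],"claw":6},
  {"xyz":[0,0,0],"rot":[0,0,0],"claw":6},
  {"xyz":[0,0,0],"rot":[0,0,0],"claw":6},
])

```text
clock: 41.7
tool_pos: [372.8, -300.5, 236.1]
tcp_rot: [-3.14, 0.002, -0.194]
wrist_force: [-0.2, -0.1, -0.0]
grip_width: 60.2
gripper_force: 0.0
```

```bash
python3 - <<'E'
from h import *
look(96,(445,-316),'w10',.9)
c=calibration('wrist');p,d=snapshot('wrist');P=cloud(d,c);T=P[...,2]
m=((T>20)&(T<75)&(np.hypot(P[...,0]-424,P[...,1]+90)<45)).astype(np.uint8)
print([(q[:,0].min(0),q[:,0].max(0)) for q in cv2.findContours(m,0,1)[0]])
go(424,-90,200,.3)
E
```

```text
blob px [226   0] [294 180] z 94.7 [ 443.6 -315.8  143.7   53.5  -11.2]
[(array([ 34, 133], dtype=int32), array([ 88, 179], dtype=int32))]
now [ 372.8 -300.7  236.5] yaw -0.195 clk 41.8 shift cm first: [  0.95 -21.66   3.65] after turn: [ 11.12 -18.62   3.65] rot z -0.495
```

View pics/w10.png

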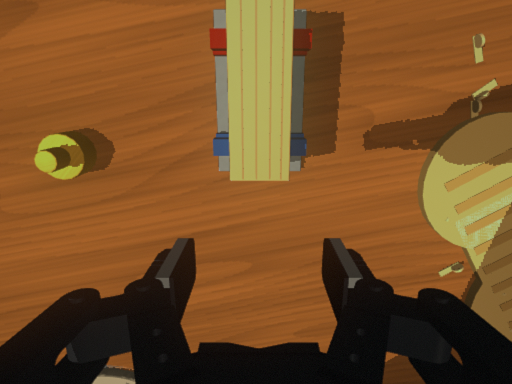

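The pale blank lies straight above the dark one, centre about (446.7,−316.4). The weight is at (60,157), its knob top at (45,160).

```bash
python3 - <<'E'
from h import *
c=calibration('wrist');p,d=snapshot('wrist');P=cloud(d,c);T=P[...,2]
near=np.hypot(P[...,0]-424,P[...,1]+90)<50
for zt,lo,hi in((54.7,50,60),(28.7,24,34)):
    m=(near&(T>lo)&(T<hi)).astype(np.uint8);q=max(cv2.findContours(m,0,1)[0],key=cv2.contourArea)[:,0]
    W=ray(q,c,zt).astype(np.float32);print(zt,len(q),cv2.minEnclosingCircle(W),W.max(0),W.min(0))
p,d=snapshot('top');c=calibration('top');T=cloud(d,c)[...,2]
s=np.zeros(T.shape,np.uint8);cv2.circle(s,(317,232),22,1,-1)
for zt,lo in((56,48),(30,20)):
    m=((T>lo)&(s>0)).astype(np.uint8);q=max(cv2.findContours(m,0,1)[0],key=cv2.contourArea)[:,0]
    print('top',cv2.minEnclosingCircle(ray(q,c,zt).astype(np.float32)))
E
```

```text
54.7 69 ((424.5071716308594, -91.67306518554688), 12.896661758422852) [435.8971 -78.8122] [ 412.49026 -104.50084]
28.7 176 ((424.3974304199219, -91.81106567382812), 26.637332916259766) [449.74948 -67.02159] [ 398.80927 -118.12404]
top ((420.03033447265625, -85.7677993774414), 12.22086238861084)
top ((419.291748046875, -85.10293579101562), 27.213970184326172)
```

Request:
arm_command([
  {"xyz":[0.25,-5.38,0],"rot":[0,0,0],"claw":6},
  {"xyz":[0.25,-5.38,0],"rot":[0,0,0],"claw":6},
  {"xyz":[0.25,-5.38,0],"rot":[0,0,0],"claw":6},
  {"xyz":[0.25,-5.38,0],"rot":[0,0,0],"claw":6},
  {"xyz":[0,0,5],"rot":[0,0,0],"claw":6},
  {"xyz":[0,0,5],"rot":[0,0,0],"claw":6},
  {"xyz":[0,0,4],"rot":[0,0,0],"claw":6},
  {"xyz":[0,0,0],"rot":[0,0,0],"claw":6},
])

```text
clock: 42.9
tool_pos: [422.0, -91.2, 95.1]
tcp_rot: [-3.141, 0.006, -0.195]
wrist_force: [-0.3, 0.9, 0.7]
grip_width: 60.0
gripper_force: 0.0
```

```bash
python3 - <<'E'
from h import *
go(424.4,-91.3,38,-.195);print(sense()['joint_pos'])
c=calibration('wrist');p,d=snapshot('wrist');cv2.imwrite('pics/w11.png',p);P=cloud(d,c);T=P[...,2]
for zt,lo,hi in((54.7,48,60),(28.7,24,34)):
    m=((np.hypot(P[...,0]-424,P[...,1]+90)<40)&(T>lo)&(T<hi)).astype(np.uint8)
    for q in cv2.findContours(m,0,1)[0]:
        if cv2.contourArea(q)>200: print(zt,q[:,0].min(0),q[:,0].max(0),cv2.minEnclosingCircle(ray(q[:,0],c,zt).astype(np.float32)))
E
```

```text
now [422.  -91.2  95.1] yaw -0.195 clk 42.9 shift cm first: [ 0.24 -0.03  5.71] after turn: [ 0.24 -0.03  5.71] rot z 0.000
[ 0.57588733  0.12650765 -0.46119955  2.02761026  0.06479666  1.00752587
 -1.68264707]
54.7 [236 197] [273 235] ((425.39111328125, -89.92223358154297), 12.486615180969238)
28.7 [218 166] [292 238] ((424.91290283203125, -89.99823760986328), 26.11054801940918)
```

View pics/w11.png

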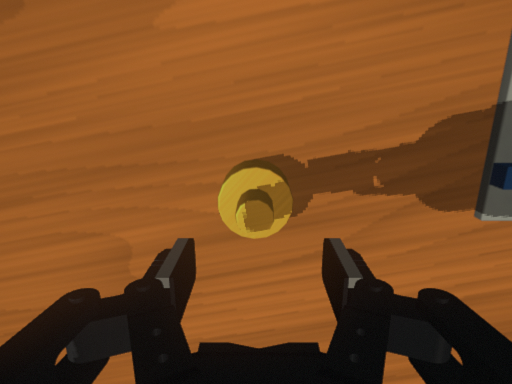

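The weight is upright just ahead of the fingers, knob at (255,216), centre (425.2,−90.0).

Request:
arm_command([
  {"xyz":[0.3,-0.2,1.5],"rot":[0,0,0],"claw":6},
  {"xyz":[0,0,1.5],"rot":[0,0,0],"claw":6},
  {"xyz":[0,0,1.5],"rot":[0,0,0],"claw":6},
  {"xyz":[0,0,1.2],"rot":[0,0,0],"claw":6},
  {"xyz":[0,0,0],"rot":[0,0,0],"claw":6},
  {"xyz":[0,0,0],"rot":[0,0,0],"claw":6},
  {"xyz":[0,0,0],"rot":[0,0,0],"claw":6},
  {"xyz":[0,0,0],"rot":[0,0,0],"claw":6},
])

```text
clock: 43.95
tool_pos: [427.9, -90.5, 40.8]
tcp_rot: [3.142, -0.001, -0.195]
wrist_force: [0.1, 0.3, -0.2]
grip_width: 59.9
gripper_force: 0.0
```

```bash
python3 - <<'E'
from h import *
go(425.2,-90.2,37,-.195);print(sense()['joint_pos'],sense()['tcp_rot'])
E
```

```text
now [427.9 -90.5  40.8] yaw -0.195 clk 44.0 shift cm first: [-0.27  0.02  0.38] after turn: [-0.27  0.02  0.38] rot z -0.000
[ 0.5521682   0.21861377 -0.45492192  2.07199068  0.12459069  0.87557738
 -1.73928424] [ 3.14153576e+00 -8.78125673e-04 -1.95203800e-01]
```

Correct 2.7 mm back, 4 mm down, then close on the knob.

Request:
arm_command([
  {"xyz":[-0.27,0,0.4],"rot":[0,0,0],"claw":6},
  {"xyz":[0,0,0],"rot":[0,0,0],"claw":6},
  {"xyz":[0,0,0],"rot":[0,0,0],"claw":4.5},
  {"xyz":[0,0,0],"rot":[0,0,0],"claw":3.2},
  {"xyz":[0,0,0],"rot":[0,0,0],"claw":2},
  {"xyz":[0,0,0],"rot":[0,0,0],"claw":2},
  {"xyz":[0,0,0],"rot":[0,0,0],"claw":2},
  {"xyz":[0,0,0],"rot":[0,0,0],"claw":2},
], grip_force=80)

```text
clock: 44.95
tool_pos: [425.1, -89.7, 36.6]
tcp_rot: [-3.141, -0.0, -0.195]
wrist_force: [-1.5, 1.6, 5.6]
grip_width: 21.3
gripper_force: 70.4
```

Request:
arm_command([
  {"xyz":[0,0,0],"rot":[0,0,0],"claw":2},
  {"xyz":[0,0,-1],"rot":[0,0,0],"claw":2},
  {"xyz":[0,0,-3],"rot":[0,0,0],"claw":2},
  {"xyz":[0,0,-4],"rot":[0,0,0],"claw":2},
  {"xyz":[0,0,-4],"rot":[0,0,0],"claw":2},
  {"xyz":[0,0,-3],"rot":[0,0,0],"claw":2},
  {"xyz":[0,0,0],"rot":[0,0,0],"claw":2},
  {"xyz":[0,0,0],"rot":[0,0,0],"claw":2},
])

```text
clock: 45.95
tool_pos: [423.9, -89.8, 184.9]
tcp_rot: [-3.141, 0.002, -0.195]
wrist_force: [0.1, -0.7, -6.0]
grip_width: 21.8
gripper_force: 70.1
```

```bash
python3 - <<'E'
from h import *
s=sense();print(s['tcp_rot'],s['wrist_force'],s['ft_torque']);go(446.3,-316.2,186,-.195)
E
```

```text
[-3.14146568e+00  2.21706697e-03 -1.95313906e-01] [ 0.08297489 -0.74856191 -6.02502445] [-0.03718857  0.03853309 -0.03653585]
now [423.9 -89.8 184.9] yaw -0.195 clk 46.0 shift cm first: [ 6.59 21.77 -0.11] after turn: [ 6.58 21.78 -0.11] rot z -0.000
```

Request:
arm_command([
  {"xyz":[1.1,3.63,0],"rot":[0,0,0],"claw":2},
  {"xyz":[1.1,3.63,0],"rot":[0,0,0],"claw":2},
  {"xyz":[1.1,3.63,0],"rot":[0,0,0],"claw":2},
  {"xyz":[1.1,3.63,0],"rot":[0,0,0],"claw":2},
  {"xyz":[1.1,3.63,0],"rot":[0,0,0],"claw":2},
  {"xyz":[1.1,3.63,0],"rot":[0,0,0],"claw":2},
  {"xyz":[0,0,0],"rot":[0,0,0],"claw":2},
  {"xyz":[0,0,0],"rot":[0,0,0],"claw":2},
])

```text
clock: 46.95
tool_pos: [446.7, -315.3, 184.3]
tcp_rot: [-3.139, 0.003, -0.195]
wrist_force: [0.9, 0.5, -5.1]
grip_width: 21.7
gripper_force: 70.2
```

Request:
arm_command([
  {"xyz":[0,0,1],"rot":[0,0,0],"claw":2},
  {"xyz":[0,0,1],"rot":[0,0,0],"claw":2},
  {"xyz":[0,0,1],"rot":[0,0,0],"claw":2},
  {"xyz":[0,0,0.5],"rot":[0,0,0],"claw":2},
  {"xyz":[0,0,0],"rot":[0,0,0],"claw":2},
  {"xyz":[0,0,0],"rot":[0,0,0],"claw":2},
  {"xyz":[0,0,0],"rot":[0,0,0],"claw":2},
  {"xyz":[0,0,0],"rot":[0,0,0],"claw":2},
])

```text
clock: 47.95
tool_pos: [447.5, -316.4, 151.6]
tcp_rot: [3.141, -0.0, -0.195]
wrist_force: [-0.7, -0.3, -5.3]
grip_width: 21.6
gripper_force: 70.3
```

```bash
python3 - <<'E'
from h import *
s=sense();print(s['tcp_rot'],s['wrist_force'],s['ft_torque']);go(446.3,-316.2,133,-.195)
c=calibration('wrist');p,d=snapshot('wrist');cv2.imwrite('pics/w12.png',p);P=cloud(d,c);T=P[...,2]
m=(abs(T-94.7)<4);m[250:]=0;q=max(cv2.findContours(m.astype(np.uint8),0,1)[0],key=cv2.contourArea)[:,0];L=toolxy(q,c,94.7);print('pale',L.max(0),L.min(0))
print([ (zz,int((abs(T-zz)<3)[200:300,200:320].sum())) for zz in range(95,165,5)])
E
```

```text
[ 3.14146261e+00 -4.52165396e-04 -1.95185007e-01] [-0.70908099 -0.33339895 -5.28895118] [-0.00702842 -0.03984963  0.03470542]
now [ 447.5 -316.4  151.6] yaw -0.195 clk 48.0 shift cm first: [-0.13 -0.    1.86] after turn: [-0.13 -0.    1.86] rot z -0.000
pale [72.72888061 26.97379508] [  0.8612319  -26.61218284]
[(95, 442), (100, 0), (105, 0), (110, 0), (115, 12), (120, 27), (125, 40), (130, 70), (135, 105), (140, 732), (145, 2720), (150, 228), (155, 365), (160, 581)]
```

View pics/w12.png

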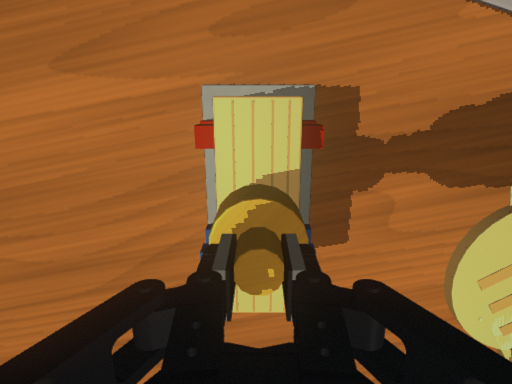

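The weight is held upright over the pale blank, blank front edge at row 97 and centred (columns 213–302). Shift back 2 mm and lower.

Request:
arm_command([
  {"xyz":[-0.2,0,0.5],"rot":[0,0,0],"claw":2},
  {"xyz":[0,0,0.5],"rot":[0,0,0],"claw":2},
  {"xyz":[0,0,0.4],"rot":[0,0,0],"claw":2},
  {"xyz":[0,0,0.2],"rot":[0,0,0],"claw":2},
  {"xyz":[0,0,0],"rot":[0,0,0],"claw":2},
  {"xyz":[0,0,0],"rot":[0,0,0],"claw":2},
  {"xyz":[0,0,0],"rot":[0,0,0],"claw":2},
  {"xyz":[0,0,0],"rot":[0,0,0],"claw":2},
])

```text
clock: 49.0
tool_pos: [445.5, -316.0, 135.5]
tcp_rot: [3.142, -0.0, -0.195]
wrist_force: [0.0, -0.2, -5.8]
grip_width: 21.2
gripper_force: 70.3
```

Request:
arm_command([
  {"xyz":[0,0,0.05],"rot":[0,0,0],"claw":2},
  {"xyz":[0,0,0.05],"rot":[0,0,0],"claw":2},
  {"xyz":[0,0,0.05],"rot":[0,0,0],"claw":2},
  {"xyz":[0,0,0.05],"rot":[0,0,0],"claw":2},
  {"xyz":[0,0,0],"rot":[0,0,0],"claw":2},
  {"xyz":[0,0,0],"rot":[0,0,0],"claw":2},
  {"xyz":[0,0,0],"rot":[0,0,0],"claw":2},
  {"xyz":[0,0,0],"rot":[0,0,0],"claw":2},
])

```text
clock: 50.0
tool_pos: [445.5, -316.0, 133.4]
tcp_rot: [-3.142, -0.0, -0.195]
wrist_force: [0.5, 0.7, -4.2]
grip_width: 21.4
gripper_force: 70.3
```

Still about 4–5 N carried; lower in half-millimetre steps until the force vanishes.

Request:
arm_command([
  {"xyz":[0,0,0.05],"rot":[0,0,0],"claw":2},
  {"xyz":[0,0,0],"rot":[0,0,0],"claw":2},
  {"xyz":[0,0,0],"rot":[0,0,0],"claw":2},
  {"xyz":[0,0,0.05],"rot":[0,0,0],"claw":2},
  {"xyz":[0,0,0],"rot":[0,0,0],"claw":2},
  {"xyz":[0,0,0],"rot":[0,0,0],"claw":2},
  {"xyz":[0,0,0],"rot":[0,0,0],"claw":2},
  {"xyz":[0,0,0],"rot":[0,0,0],"claw":2},
])

```text
clock: 51.0
tool_pos: [445.6, -316.1, 132.7]
tcp_rot: [3.141, -0.001, -0.195]
wrist_force: [-1.9, 0.9, 2.6]
grip_width: 21.5
gripper_force: 71.2
```

Contact (+2.6 N). Release gently and withdraw upward.

Request:
arm_command([
  {"xyz":[0,0,0],"rot":[0,0,0],"claw":2.4},
  {"xyz":[0,0,0],"rot":[0,0,0],"claw":2.8},
  {"xyz":[0,0,0],"rot":[0,0,0],"claw":4},
  {"xyz":[0,0,0],"rot":[0,0,0],"claw":5.5},
  {"xyz":[0,0,0],"rot":[0,0,0],"claw":5.5},
  {"xyz":[0,0,0],"rot":[0,0,0],"claw":5.5},
  {"xyz":[0,0,0],"rot":[0,0,0],"claw":5.5},
  {"xyz":[0,0,0],"rot":[0,0,0],"claw":5.5},
])

```text
clock: 52.0
tool_pos: [445.5, -315.9, 132.4]
tcp_rot: [-3.142, -0.0, -0.195]
wrist_force: [-0.5, 0.4, 0.9]
grip_width: 55.0
gripper_force: 0.0
```

Request:
arm_command([
  {"xyz":[0,0,-1],"rot":[0,0,0],"claw":6},
  {"xyz":[0,0,-3],"rot":[0,0,0],"claw":6},
  {"xyz":[0,0,-4],"rot":[0,0,0],"claw":6},
  {"xyz":[0,0,-4],"rot":[0,0,0],"claw":6},
  {"xyz":[-5,-4,0],"rot":[0,0,0],"claw":6},
  {"xyz":[0,-5,0],"rot":[0,0,0],"claw":6},
  {"xyz":[0,-5,0],"rot":[0,0,0],"claw":6},
  {"xyz":[0,0,0],"rot":[0,0,0],"claw":6},
])

```text
clock: 53.0
tool_pos: [425.7, -165.8, 253.7]
tcp_rot: [-3.142, -0.002, -0.188]
wrist_force: [-0.2, -0.5, -0.2]
grip_width: 60.1
gripper_force: 0.0
```

```bash
python3 - <<'E'
from h import *
p,d=snapshot('scene');p2,d2=snapshot('top')
cv2.imwrite('pics/fin.png',np.hstack([cv2.resize(p[170:320,60:260],None,fx=2,fy=2),cv2.resize(p2[150:300,310:480],None,fx=2,fy=2)]))
c=calibration('top');P=cloud(d2,c);T=P[...,2]
print(T[190:270,360:440].max())
for n,zt,m in(('pale',96,(abs(T-96)<5)),('knob',152,(T>143)&(T<160))):
    m=m.astype(np.uint8);m[:,:350]=0;m[:,450:]=0;m[:180]=0;m[280:]=0
    q=max(cv2.findContours(m,0,1)[0],key=cv2.contourArea)[:,0];print(n,rect(ray(q,c,zt)))
print(sense()['wrist_force'],sense()['tool_pos'])
E
```

```text
1366.25345321016Traceback (most recent call last):
  File "<stdin>", line 8, in <module>
ValueError: max() iterable argument is empty
```

View pics/fin.png

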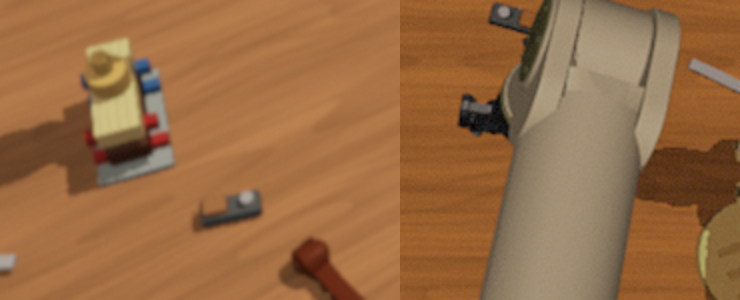

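The scene shows the stack standing, weight upright on top, plane and scroll untouched; the arm hides the top view. A depth check of the weight's centring before handing in:

```bash
python3 - <<'E'
from h import *
p,d=snapshot('scene');c=calibration('scene');P=cloud(d,c);T=P[...,2]
n=np.hypot(P[...,0]-445,P[...,1]+316)<110
for nm,zt,lo,hi in(('pale',96,92,100),('body',126,122,130),('knob',152,147,157)):
    m=n&(T>lo)&(T<hi);k=P[m];print(nm,m.sum(),'bbox mid',((k.max(0)+k.min(0))/2).round(1)[:2],'mean',k.mean(0).round(1))
E
```

```text
pale 592 bbox mid [ 446.1 -316.3] mean [ 467.2 -317.6   96.3]
body 191 bbox mid [ 447.7 -315.9] mean [ 452.  -315.6  126.1]
knob 69 bbox mid [ 446.3 -316.3] mean [ 446.9 -316.3  151.5]
```

Weight (446.3,−316.3) is centred on the blank (446.1,−316.3) at the right heights.

```bash
python3 -c "
from rig import *
print(finish_job())"
```

```text
the job is handed in; nothing more can be done
None
```

The stack is built in the order asked and handed in at about 53 s of the 144 s allowed: dark blank, red and blue sticks over their bearers, pale blank, then the brass weight upright on the middle; I never touched the plane, jar or scroll.

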